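# Put the sockets back in their tray by size

## Robot

A 6-joint arm with a two-finger parallel gripper is mounted at the origin on the work surface. World frame = base frame: x ahead of the robot, y to its left, z up, the work surface at z = 0. Lengths are in m, angles in degrees, forces in N, time in s.
With the tool pointing down it reaches from about 0.4 to 0.825 m from the base axis. Payload 7 kg.
Tool frame: the origin (TCP) lies at the very end of the fingers, on their centre line; the grasp point (between the pads) lies 19 mm behind it (hold_point_z is the distance from the TCP to the grasp point, in m); x points along the fingers, y is the direction in which the jaws open and shut, and the axes are right-handed (so a half turn about x gives the same grasp; the last joint's range is limited). The gripper opens to 88 mm and grips with 3 to 60 N. Pads are 19 mm wide; open, the fingers measure 130 mm over their backs; the gripper's body (78 mm by 193 mm) begins 47 mm behind the grasp point.
Start: joints at [80.163, 20.546, 0.682, 0, -70.136, -16.507], TCP at [0.3, 0.605, 0.227] pointing down, gripper open.
Joint ranges: [-176.03, 176.03], [-82.01, 121.73], [-58.28, 71.71], [-173.87, 95.51], [-174.79, -0.11], [-173.66, 173.66]. Speed limits (degrees/s): [136.94, 136.94, 172.46, 180, 180, 180].

## Interface

Orientations are given as [roll, pitch, yaw] about the fixed x, y, z axes, in that order (R = Rz(yaw) Ry(pitch) Rx(roll)).
In Python, from plant import * gives the robot as it stands.
- The arm moves only by the shell command python3 -m crank 'ROWS'. ROWS is a JSON object of lists of equal length, an entry for each row: "delta_pos": the shift along the tool's x, y, z in m, a list of three; "turn": the turn, a rotation vector about the tool's x, y, z in degrees, a list of three; "grip": the opening, from 0 (shut) to 1 (fully open). A call has 1 to 12 rows; each row is the pose to reach, as a shift and turn from the pose commanded when the call began, along the tool's axes at that moment; what a row does not reach only later rows make up. A row lasts 1/12 s, in which the tool goes at most 41.7 mm and 7.16 degrees, less where a joint would pass 70% of its speed; a pose out of reach is approached as far as the arm can. A call with a gripper value outside its range is refused whole. The fingers move at their own pace and stop on an object; the grip force is fixed at half the most. Time passes only in rows, so rows that repeat a pose let the fingers close. It gives the time, the measured TCP pose, the force and the opening at its end, in the units of the state.
- get_obs(): the state, without advancing time (a new reading comes with each control period).
- snapshot(name): name is "scene" or "side" or "wrist"; returns a dict with "pixels" (420x560x3 uint8, blue, green, red), "range_z" (420x560 float32, m along the optical axis (not along the pixel's ray), 0 where there is no reading), "camera_matrix" (3x3 intrinsics, pixels), "eye" and "rotation" of the camera in the world. Camera axes: x right, y up, looking along -z (the intrinsics and any distortion apply to the point x, -y, -z); pixel columns grow to the right and rows downward; lengths in m; the calibration is good to about 2 mm. A picture is of the moment at which its call begins.
- close_job(): hands the job in, once; it reports no verdict.
The state is a dict: "clock": time; "joint_pos": joint angles; "qvel": joint speeds; "tau": joint torques, N m; "tool_pos": TCP position; "orientation": TCP orientation; "force": force on the tool from outside, world axes, zero at the start; "moment": the same for the moment, N m; "opening": finger opening in m.
Only numpy, scipy, OpenCV 4.12 (cv2) and the standard library are available. Lean on these libraries where they do the work, as an engineer would, in place of code of your own. Each camera call takes 0.05 s, during which the arm holds its last target. There are 200 camera calls.

## Task

Put the five loose wrench sockets back in the socket tray in order of size, the smallest in the compartment next to the hanging loop and the largest at the far end, one to each compartment. Stand every socket flat on its compartment's floor with the wrench opening up, set it down rather than drop it, and let go.

Things in the scene. Friction and masses are not known exactly. Their poses are not given: they have to be found in the camera images.
- socket_1: The smallest of five plain chromed-steel wrench sockets, round, 22 mm outside diameter, 34 mm tall, about 70 g (varies), standing upright on the bench with its wrench opening (a dark hexagon) upward. Origin: centre of its underside; z up its axis.
- socket_2: The second smallest of five plain chromed-steel wrench sockets, round, 28 mm outside diameter, 38 mm tall, about 100 g (varies), standing upright on the bench with its wrench opening (a dark hexagon) upward. Origin: centre of its underside; z up its axis.
- socket_3: The middle-sized of five plain chromed-steel wrench sockets, round, 34 mm outside diameter, 43 mm tall, about 150 g (varies), standing upright on the bench with its wrench opening (a dark hexagon) upward. Origin: centre of its underside; z up its axis.
- socket_4: The second largest of five plain chromed-steel wrench sockets, round, 41 mm outside diameter, 49 mm tall, about 240 g (varies), standing upright on the bench with its wrench opening (a dark hexagon) upward. Origin: centre of its underside; z up its axis.
- socket_5: The largest of five plain chromed-steel wrench sockets, round, 48 mm outside diameter, 56 mm tall, about 360 g (varies), standing upright on the bench with its wrench opening (a dark hexagon) upward. Origin: centre of its underside; z up its axis.
- slot_1: The smallest compartment of the black and grey socket tray, next to the steel hanging loop, at the small end of the row: a shallow open square cup, 38 mm square inside, walls 2 mm thick rising 6 mm above its floor. Origin: centre of its floor, 6 mm above the bench; z up, y along the row towards the loop. Tray fixed to the bench, turned any way; its five touching cups form one straight row.
- slot_2: The second smallest compartment of the black and grey socket tray, second from the hanging loop: a shallow open square cup, 44 mm square inside, walls 2 mm thick rising 6 mm above its floor. Origin: centre of its floor, 6 mm above the bench; z up, y along the row towards the loop. Tray fixed to the bench, turned any way; its five touching cups form one straight row.
- slot_3: The middle-sized compartment of the black and grey socket tray, in the middle of the row: a shallow open square cup, 50 mm square inside, walls 2 mm thick rising 6 mm above its floor. Origin: centre of its floor, 6 mm above the bench; z up, y along the row towards the loop. Tray fixed to the bench, turned any way; its five touching cups form one straight row.
- slot_4: The second largest compartment of the black and grey socket tray, fourth from the hanging loop: a shallow open square cup, 57 mm square inside, walls 2 mm thick rising 6 mm above its floor. Origin: centre of its floor, 6 mm above the bench; z up, y along the row towards the loop. Tray fixed to the bench, turned any way; its five touching cups form one straight row.
- slot_5: The largest compartment of the black and grey socket tray, at the end of the row farthest from the hanging loop: a shallow open square cup, 64 mm square inside, walls 2 mm thick rising 6 mm above its floor. Origin: centre of its floor, 6 mm above the bench; z up, y along the row towards the loop. Tray fixed to the bench, turned any way; its five touching cups form one straight row.
Not all that is in view belongs to the job. Leave any yellow look-alike of the socket_1 alone.

How it is judged (in metres and radians):
At the end, for the whole second after the job is handed in: Each socket stands inside its own compartment (its axis within 12 mm of the compartment's centre, its underside within 3 mm of the compartment's floor height), upright with the opening up (within 0.1 rad), released and at rest (horizontal distance between socket_1 and slot_1 below 0.012 m and z of socket_1 in the frame of slot_1 between -0.003 and 0.003 m and angle between each of socket_1, socket_2, socket_3, socket_4, socket_5's own z axis and vertical below 0.1 rad and linear speed of each of socket_1, socket_2, socket_3, socket_4, socket_5 below 0.02 m/s and contact force between each of socket_1, socket_2, socket_3, socket_4, socket_5 and the fingers below 0.05 N and horizontal distance between socket_2 and slot_2 below 0.012 m and z of socket_2 in the frame of slot_2 between -0.003 and 0.003 m and horizontal distance between socket_3 and slot_3 below 0.012 m and z of socket_3 in the frame of slot_3 between -0.003 and 0.003 m and horizontal distance between socket_4 and slot_4 below 0.012 m and z of socket_4 in the frame of slot_4 between -0.003 and 0.003 m and horizontal distance between socket_5 and slot_5 below 0.012 m and z of socket_5 in the frame of slot_5 between -0.003 and 0.003 m); the robot touches nothing.
It fails at once if a socket is dropped from more than about 2 cm or thrown (it moves faster than 0.65 m/s with no finger touching it) ((linear speed of socket_1 above 0.65 m/s and contact force between socket_1 and the fingers below 0.05 N) or (linear speed of socket_2 above 0.65 m/s and contact force between socket_2 and the fingers below 0.05 N) or (linear speed of socket_3 above 0.65 m/s and contact force between socket_3 and the fingers below 0.05 N) or (linear speed of socket_4 above 0.65 m/s and contact force between socket_4 and the fingers below 0.05 N) or (linear speed of socket_5 above 0.65 m/s and contact force between socket_5 and the fingers below 0.05 N)).
It also fails if it takes over 112 s, if anything falls off the work surface, if the arm or the gripper's body presses on something with over 40 N, if the wrist force passes 120 N, or if a joint passes its speed limit or range.

## Working session

There is one attempt and no reset: what is moved stays moved. The work goes in short steps, Python scripts to look and compute and a shell command to move; the robot and the scene stay as the last step left them, time stands still between calls to the robot, and variables do not carry over. Pictures are saved under pics/ and viewed, about 12 in all and at most 16, crops included, and the job is handed in when it is done.

```bash
mkdir -p pics; ls
cat > h.py <<'E'
from plant import *
import numpy as np, cv2
def world(s, u=None, v=None):
    K=s["camera_matrix"]; d=s["range_z"]
    V,U=np.mgrid[0:d.shape[0],0:d.shape[1]]
    P=np.stack([(U-K[0,2])/K[0,0]*d, -(V-K[1,2])/K[1,1]*d, -d],-1)
    return P@np.array(s["rotation"]).T+np.array(s["eye"])
E
python3 - <<'E'
from h import *
print(get_obs())
for n in("scene","side","wrist"):
    s=snapshot(n); cv2.imwrite(f"pics/{n}0.png",s["pixels"]); print(n,s["eye"],np.round(s["rotation"],3).tolist(),s["camera_matrix"], [k for k in s])
    np.savez(f"{n}0.npz",**s)
E
```

```text
pics
{'clock': 0.0, 'joint_pos': array([ 8.01651089e+01,  2.05907116e+01,  6.34961685e-01, -2.02074437e-02,
       -7.01346974e+01, -1.65066585e+01]), 'qvel': array([-0.05898654,  0.02615173,  0.00152106, -0.00095354,  0.07878992,
       -0.05502184]), 'tau': array([-1.52482065e-03, -5.82712448e+01,  2.93063629e+01,  6.99763566e+00,
        6.81553240e-03, -1.59062547e-04]), 'tool_pos': array([0.29932381, 0.6044766 , 0.22563959]), 'orientation': array([  94.64690444,   89.90757872, -111.70152692]), 'force': array([ 0.16968916,  0.15443408, -0.07314217]), 'moment': array([ 0.04540938,  0.014506  , -0.03225157]), 'opening': 0.08771436912628044}
scene [1.02790592 0.2410889  1.03474564] [29.557, -0.156, 114.388] [[430.54330525   0.         274.17553472]
 [  0.         430.54330525 214.38598643]
 [  0.           0.           1.        ]] ['pixels', 'range_z', 'camera_matrix', 'eye', 'rotation']
side [ 0.30319273 -0.88943617  0.56579524] [59.293, 0.297, -13.655] [[469.67560656   0.         281.10016475]
 [  0.         469.67560656 208.42946782]
 [  0.           0.           1.        ]] ['pixels', 'range_z', 'camera_matrix', 'eye', 'rotation']
wrist [0.3636303  0.57371614 0.38274895] [-15.263, -0.174, -116.327] [[319.64350849   0.         276.59208318]
 [  0.         319.64350849 206.53710579]
 [  0.           0.           1.        ]] ['pixels', 'range_z', 'camera_matrix', 'eye', 'rotation']
```

View pics/scene0.png

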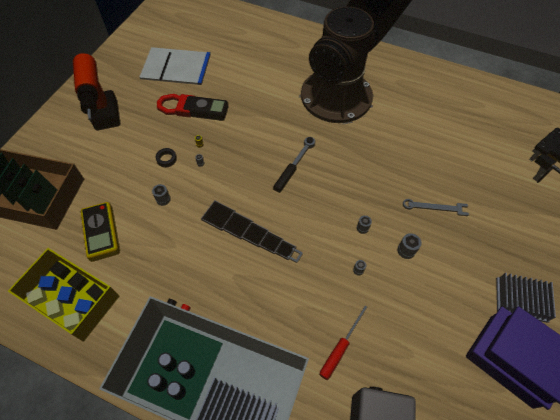

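View pics/side0.png

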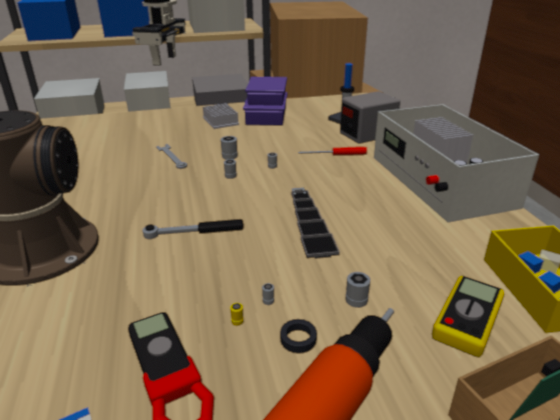

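The scene picture shows the tray from (215,212) to the loop at (295,255). The grey sockets are at (200,159), (161,194), (364,224), (410,244) and (360,267). The things that could be mistaken for one are the yellow look-alike at (199,141), the capacitors in the box at (165–185, 360–390), the ring at (166,157) and the ratchet head at (309,143).

```bash
cat > h.py <<'E'
from plant import *
import numpy as np, cv2
from scipy.spatial.transform import Rotation as R
def world(s):
    K=s["camera_matrix"]; d=s["range_z"]
    V,U=np.mgrid[0:d.shape[0],0:d.shape[1]]
    P=np.stack([(U-K[0,2])/K[0,0]*d, -(V-K[1,2])/K[1,1]*d, -d],-1)
    return P@R.from_euler('xyz',s["rotation"],degrees=True).as_matrix().T+np.array(s["eye"])
def top(P,u,v,r=16):
    """top face of the object round pixel u,v: centre, height, diameter"""
    q=P[v-r:v+r,u-r:u+r].reshape(-1,3)
    q=q[(q[:,2]>.02)&(q[:,2]<.08)]
    h=np.percentile(q[:,2],90); t=q[q[:,2]>h-.006]
    (x,y),rad=cv2.minEnclosingCircle((t[:,:2]*1000).astype(np.float32))
    return np.round([x,y,h*1000,2*rad,len(t)],1)
E
python3 - <<'E'
from h import *
s=np.load("scene0.npz"); P=world(s)
for u,v in((200,159),(161,194),(364,224),(410,244),(360,267),(199,141)): print(u,v,top(P,u,v,10 if u in(199,200) else 16))
m=np.zeros((420,560),bool); m[195:270,195:310]=1
m&=(P[...,2]>.004)&(P[...,2]<.03)
q=P[m]; print(len(q)); rect=cv2.minAreaRect((q[:,:2]*1000).astype(np.float32)); print(rect,cv2.boxPoints(rect))
dark=m&(s["pixels"].max(2)<60); 
q=P[dark]; print(len(q),np.percentile(q[:,2],[5,50,95]),cv2.minAreaRect((q[:,:2]*1000).astype(np.float32)))
c=cv2.resize(s["pixels"][120:300,140:440],None,fx=2.6,fy=2.6,interpolation=cv2.INTER_CUBIC); cv2.imwrite("pics/c1.png",c)
E
```

```text
200 159 [ 425.9 -266.    35.6   23.    40. ]
161 194 [ 577.4 -302.2   50.6   43.7  149. ]
364 224 [433.9 237.1  45.7  35.1 120. ]
410 244 [448.8 363.2  58.1  48.  262. ]
360 267 [553.8 266.6  40.7  28.8  94. ]
199 141 [ 365.2 -304.1   35.6   22.8   37. ]
1938
((566.637451171875, -37.384002685546875), (224.22300720214844, 313.374267578125), 24.45208168029785) [[ 399.72366    58.842968]
 [ 529.43933  -226.42406 ]
 [ 733.5513   -133.61098 ]
 [ 603.8356    151.65605 ]]
1540 [0.00437545 0.00675434 0.01136357] ((572.9490966796875, -38.25190734863281), (263.65533447265625, 69.45281219482422), 84.01445770263672)
```

View pics/c1.png

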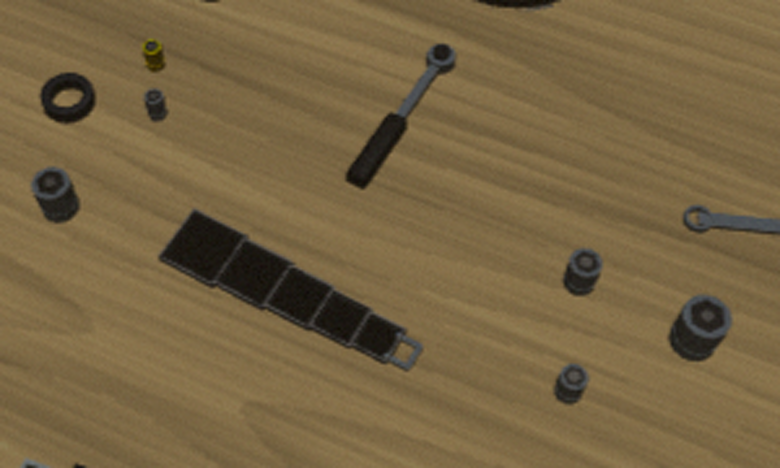

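```bash
cat >> h.py <<'E'
from scipy.optimize import minimize
W=[38,44,50,57,64]
def centres():   # y along row towards the loop, slot_1 first, zero at row middle
    L=sum(W)+12; y=L/2-2; o=[]
    for w in W: o.append(y-w/2); y-=w+2
    return np.array(o)
def fit_tray(s,g):
    """fit (x,y,angle of row direction) in mm,deg: dark floors (z=6mm) against outside"""
    K=s["camera_matrix"]; M=R.from_euler('xyz',s["rotation"],degrees=True).as_matrix(); e=np.array(s["eye"])
    img=cv2.GaussianBlur(s["pixels"].max(2).astype(np.float32),(0,0),1)
    def samp(xy,z):
        p=(np.c_[xy/1000,np.full(len(xy),z)]-e)@M
        u=K[0,0]*p[:,0]/-p[:,2]+K[0,2]; v=K[1,1]*p[:,1]/p[:,2]+K[1,2]
        return cv2.remap(img,u.astype(np.float32)[None],v.astype(np.float32)[None],cv2.INTER_LINEAR)[0]
    a=np.linspace(-.5,.5,15); ins=[];out=[]
    for w,c in zip(W,centres()):
        X,Y=np.meshgrid(a*(w-6),a*(w-6)); ins.append(np.c_[X.ravel(),Y.ravel()+c])
        for k in(-1,1): out.append(np.c_[np.full(15,k*(w/2+6)),a*w+c])
    out.append(np.c_[a*30+0,np.full(15,-132.5-5)]); ins=np.vstack(ins);out=np.vstack(out)
    def f(t):
        d=np.deg2rad(t[2]); y=np.array([np.cos(d),np.sin(d)]); x=np.array([y[1],-y[0]])
        T=lambda q:t[:2]+q[:,:1]*x+q[:,1:]*y
        return np.minimum(samp(T(ins),.006),80).mean()-np.minimum(samp(T(out),.002),80).mean()
    S=np.array(g)+np.array([[0,0,0],[8,0,0],[0,8,0],[0,0,4]])
    r=minimize(f,g,method="Nelder-Mead",options=dict(initial_simplex=S)); t=r.x
    d=np.deg2rad(t[2]); y=np.array([np.cos(d),np.sin(d)])
    return t,r.fun,t[:2]+centres()[:,None]*y
def go(x,y,z,jaw):
    """tool-axis shift (m) and turn about x (deg) from the present pose to TCP x,y,z (mm) with jaw axis at angle jaw (deg)"""
    o=get_obs(); M=R.from_euler('xyz',o["orientation"],degrees=True).as_matrix()
    yaw=np.degrees(np.arctan2(M[1,1],M[0,1])); t=(jaw-yaw+90)%180-90
    print("clock",round(o["clock"],2),"yaw",yaw.round(1),"down",M[:,0].round(3),"shift",np.round(M.T@(np.array([x,y,z])/1000-o["tool_pos"]),4),"turn x",-t)
E
python3 - <<'E'
from h import *
s=np.load("scene0.npz")
for g in((572,-38,84),(572,-38,90),(575,-38,87)):
    t,f,c=fit_tray(s,g); print(t.round(1),f,c.round(1).tolist())
go(449,363,300,t[2]-90)
E
```

```text
[569.1 -40.5  84.7] -50.7346076965332 [[579.3, 70.5], [575.4, 27.7], [570.9, -21.1], [565.8, -76.3], [560.1, -138.6]]
[569.  -40.4  84.6] -50.734649658203125 [[579.4, 70.6], [575.4, 27.8], [570.8, -21.0], [565.6, -76.3], [559.8, -138.5]]
[569.  -40.4  84.7] -50.7330322265625 [[579.3, 70.6], [575.3, 27.8], [570.8, -21.0], [565.7, -76.2], [559.9, -138.5]]
clock 0.15 yaw -116.4 down [-0.    -0.001 -1.   ] shift [-0.0739  0.1501 -0.2413] turn x 68.94062970707563
```

```bash
python3 -m crank '{"delta_pos":[[0.026,0.150,-0.241],[0.026,0.150,-0.241],[0.026,0.150,-0.241],[0.026,0.150,-0.241],[0.026,0.150,-0.241],[0.026,0.150,-0.241],[0.026,0.150,-0.241],[0.026,0.150,-0.241],[0.026,0.150,-0.241],[0.026,0.150,-0.241],[0.026,0.150,-0.241],[0.026,0.150,-0.241]],"turn":[[69,0,0],[69,0,0],[69,0,0],[69,0,0],[69,0,0],[69,0,0],[69,0,0],[69,0,0],[69,0,0],[69,0,0],[69,0,0],[69,0,0]],"grip":[1,1,1,1,1,1,1,1,1,1,1,1]}'
python3 - <<'E'
from h import *
s=snapshot("wrist"); np.savez("w1.npz",**s); cv2.imwrite("pics/w1.png",s["pixels"]); P=world(s)
h=P[...,2]; q=P[(h>.05)&(h<.065)]; q=q[np.hypot(q[:,0]-.449,q[:,1]-.363)<.05]; print(len(q),cv2.minEnclosingCircle((q[:,:2]*1000).astype(np.float32)))
go(449,363,20,-5.3); print(get_obs()["tool_pos"],get_obs()["joint_pos"],np.degrees(0))
E
```

```text
clock: 1.15
tool_pos: [0.4489, 0.3634, 0.2004]
orientation: [140.3, 90.0, -134.9]
force: [-0.4, 0.2, 0.2]
opening: 0.0875
1840 ((448.8198547363281, 362.2330627441406), 24.059614181518555)
clock 1.2 yaw 174.8 down [-0. -0. -1.] shift [ 0.1804 -0.0002 -0.0005] turn x 0.1379806924379352
[0.44885444 0.36350002 0.2004316 ] [ 5.83942938e+01  1.25178431e+01 -1.40869076e+01 -3.68340064e-03
 -6.34081138e+01 -6.35546632e+01] 0.0
```

View pics/w1.png

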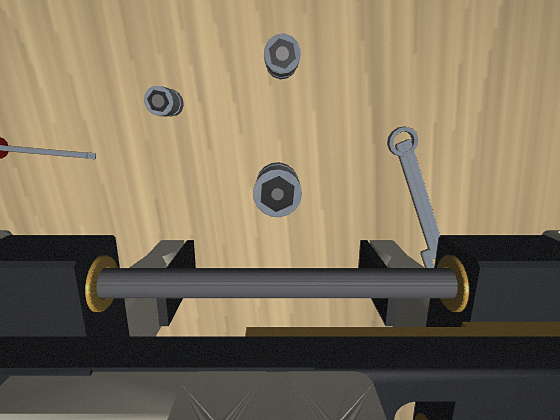

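```bash
python3 -m crank '{"delta_pos":[[0.18,0,-0.001],[0.18,0,-0.001],[0.18,0,-0.001],[0.18,0,-0.001],[0.18,0,-0.001],[0.18,0,-0.001],[0.18,0,-0.001],[0.18,0,-0.001],[0.18,0,-0.001],[0.18,0,-0.001],[0.18,0,-0.001],[0.18,0,-0.001]],"turn":[[0,0,0],[0,0,0],[0,0,0],[0,0,0],[0,0,0],[0,0,0],[0,0,0],[0,0,0],[0,0,0],[0,0,0],[0,0,0],[0,0,0]],"grip":[1,1,1,1,1,1,0,0,0,0,0,0]}'
python3 -m crank '{"delta_pos":[[0,0,0],[0,0,0],[0,0,0],[0,0,0],[0,0,0],[0,0,0]],"turn":[[0,0,0],[0,0,0],[0,0,0],[0,0,0],[0,0,0],[0,0,0]],"grip":[0,0,0,0,0,0]}'
```

```text
clock: 2.2
tool_pos: [0.4492, 0.363, 0.0216]
orientation: [-27.0, 89.9, 57.7]
force: [0.9, 0.4, -1.1]
opening: 0.0532
clock: 2.7
tool_pos: [0.4489, 0.3628, 0.0212]
orientation: [-31.9, 90.0, 52.7]
force: [-3.9, -0.7, 6.7]
opening: 0.0476
```

```bash
python3 -m crank '{"delta_pos":[[-0.02,0,0],[-0.05,0,0],[-0.09,0,0],[-0.13,-0.03,-0.03],[-0.17,-0.05,-0.06],[-0.18,-0.07,-0.1],[-0.18,-0.09,-0.135],[-0.18,-0.11,-0.17],[-0.18,-0.13,-0.2],[-0.18,-0.137,-0.222],[-0.18,-0.137,-0.222],[-0.18,-0.137,-0.222]],"turn":[[0,0,0],[0,0,0],[0,0,0],[0,0,0],[0,0,0],[0,0,0],[0,0,0],[0,0,0],[0,0,0],[0,0,0],[0,0,0],[0,0,0]],"grip":[0,0,0,0,0,0,0,0,0,0,0,0]}'
python3 - <<'E'
from h import *
s=snapshot("wrist"); np.savez("w2.npz",**s); cv2.imwrite("pics/w2.png",s["pixels"])
t,f,c=fit_tray(s,(569,-40.5,84.7)); print(t.round(1),f,c.round(1).tolist())
P=world(s)
print("bench/tray z mm",np.percentile(P[40:200,200:350,2]*1000,[5,25,50,75,95]).round(1))
go(c[4][0],c[4][1],100,t[2]-90)
E
```

```text
clock: 3.7
tool_pos: [0.5644, 0.126, 0.1996]
orientation: [112.5, 89.9, -163.1]
force: [0.6, 0.1, -3.6]
opening: 0.0471
[571.5 -39.3  84.8] -20.796009063720703 [[581.6, 71.7], [577.7, 28.9], [573.3, -19.9], [568.3, -75.2], [562.6, -137.4]]
bench/tray z mm [-2.3 -1.5 -0.8  0.9  6.6]
clock 3.75 yaw 174.5 down [-0.002 -0.    -1.   ] shift [ 0.0998 -0.024  -0.2637] turn x -0.2999222917686666
```

View pics/w2.png

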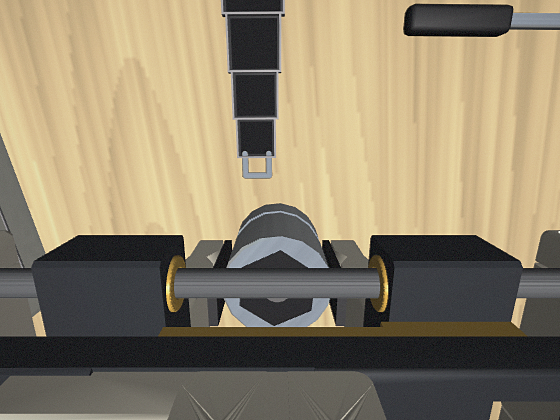

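```bash
python3 -m crank '{"delta_pos":[[0.01,-0.003,-0.03],[0.03,-0.006,-0.065],[0.05,-0.01,-0.1],[0.07,-0.014,-0.14],[0.08,-0.017,-0.18],[0.09,-0.02,-0.22],[0.1,-0.022,-0.25],[0.1,-0.023,-0.264],[0.11,-0.023,-0.264],[0.13,-0.023,-0.264],[0.15,-0.023,-0.264],[0.15,-0.023,-0.264]],"turn":[[0,0,0],[0,0,0],[0,0,0],[0,0,0],[0,0,0],[0,0,0],[0,0,0],[0,0,0],[0,0,0],[0,0,0],[0,0,0],[0,0,0]],"grip":[0,0,0,0,0,0,0,0,0,0,0,0]}'
python3 - <<'E'
from h import *
go(561.3,-138,28,-5.2); print(get_obs()["tool_pos"],get_obs()["force"])
s=snapshot("wrist"); np.savez("w3.npz",**s); cv2.imwrite("pics/w3.png",s["pixels"])
E
```

```text
clock: 4.75
tool_pos: [0.5602, -0.1348, 0.0466]
orientation: [90.4, 89.6, 175.0]
force: [-1.2, -0.2, -4.0]
opening: 0.0476
clock 4.75 yaw 174.7 down [-0.006  0.001 -1.   ] shift [ 0.0186 -0.0016 -0.0031] turn x -0.1227223375566382
[ 0.56015881 -0.13480411  0.04658309] [-1.22195467 -0.22008813 -4.01027335]
```

View pics/w3.png

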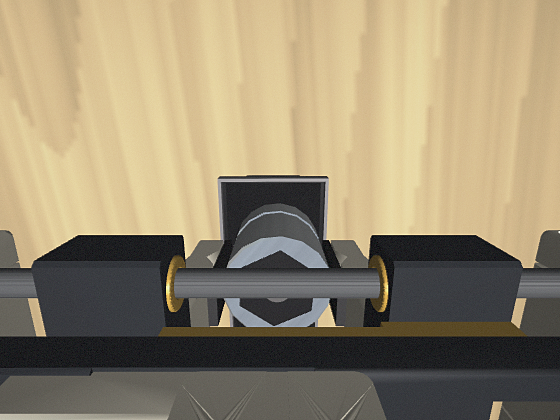

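```bash
python3 -m crank '{"delta_pos":[[0.005,-0.003,-0.003],[0.01,-0.003,-0.003],[0.014,-0.003,-0.003],[0.018,-0.003,-0.003],[0.018,-0.003,-0.003],[0.018,-0.003,-0.003]],"turn":[[0,0,0],[0,0,0],[0,0,0],[0,0,0],[0,0,0],[0,0,0]],"grip":[0,0,0,0,0,0]}'
python3 - <<'E'
from h import *
o=get_obs();print(o["tool_pos"],o["force"])
s=np.load("w3.npz");K=s["camera_matrix"];M=R.from_euler('xyz',s["rotation"],degrees=True).as_matrix();e=s["eye"]
# ray of rim far corners (219,177),(328,177) to z=12 mm
for u,v in((219,177),(328,177)):
    d=M@np.array([(u-K[0,2])/K[0,0],-(v-K[1,2])/K[1,1],-1]); print((e+d*(.012-e[2])/d[2]).round(4))
E
```

```text
clock: 5.3
tool_pos: [0.5655, -0.1395, 0.0326]
orientation: [112.7, 90.0, -162.6]
force: [0.0, -0.5, -3.7]
opening: 0.048
[ 0.56554308 -0.13954619  0.03258677] [ 0.02606476 -0.48220978 -3.71674959]
[ 0.5917 -0.1748  0.012 ]
[ 0.526  -0.1686  0.012 ]
```

```bash
python3 -m crank '{"delta_pos":[[0.002,0.003,0.001],[0.0035,0.003,0.001],[0.0045,0.003,0.001],[0.0045,0.003,0.001],[0.0045,0.003,0.001]],"turn":[[0,0,0],[0,0,0],[0,0,0],[0,0,0],[0,0,0]],"grip":[0,0,0,0,0]}'
python3 - <<'E'
from h import *
o=get_obs();print(o["tool_pos"],o["force"])
E
```

```text
clock: 5.72
tool_pos: [0.5628, -0.1383, 0.0281]
orientation: [-122.4, 90.0, -37.7]
force: [-0.1, 0.1, -3.0]
opening: 0.0473
[ 0.56275644 -0.13830111  0.02809498] [-0.05657464  0.05888265 -3.00732427]
```

```bash
python3 -m crank '{"delta_pos":[[0.0005,0,0],[0.001,0,0],[0.001,0,0],[0.001,0,0],[0.001,0,0],[0.001,0,0],[0.001,0,0],[0.001,0,0],[0.001,0,0],[0.001,0,0]],"turn":[[0,0,0],[0,0,0],[0,0,0],[0,0,0],[0,0,0],[0,0,0],[0,0,0],[0,0,0],[0,0,0],[0,0,0]],"grip":[0,0,0,0,1,1,1,1,1,1]}'
python3 -m crank '{"delta_pos":[[0,0,0],[0,0,0],[-0.03,0,0],[-0.07,0,0],[-0.11,0,0],[-0.15,0,0],[-0.17,0,0],[-0.17,0,0]],"turn":[[0,0,0],[0,0,0],[0,0,0],[0,0,0],[0,0,0],[0,0,0],[0,0,0],[0,0,0]],"grip":[1,1,1,1,1,1,1,1]}'
python3 - <<'E'
from h import *
go(577.4,-301.5,25,-5.2); s=snapshot("scene"); P=world(s)
m=(P[...,2]>.04)&(P[...,2]<.08)&(np.hypot(P[...,0]-.562,P[...,1]+.138)<.05)
q=P[m]; print(len(q),np.percentile(q[:,2],90) if len(q) else 0,cv2.minEnclosingCircle((q[q[:,2]>.057][:,:2]*1000).astype(np.float32)))
E
```

```text
clock: 6.55
tool_pos: [0.5628, -0.1383, 0.0271]
orientation: [-88.1, 90.0, -3.5]
force: [0.3, -0.6, 0.2]
opening: 0.0824
clock: 7.22
tool_pos: [0.5656, -0.1386, 0.2033]
orientation: [-88.3, 89.4, -3.6]
force: [0.4, 0.3, 0.3]
opening: 0.0877
clock 7.22 yaw 174.7 down [ 0.01  -0.001 -1.   ] shift [ 0.1785 -0.0251 -0.1612] turn x -0.09959466041800624
292 0.06396150648150059 ((563.294677734375, -137.14019775390625), 24.107206344604492)
```

```bash
python3 -m crank '{"delta_pos":[[0,-0.007,-0.04],[0,-0.015,-0.08],[0,-0.022,-0.12],[0.02,-0.029,-0.155],[0.05,-0.029,-0.161],[0.09,-0.029,-0.161],[0.125,-0.029,-0.161],[0.155,-0.029,-0.161],[0.172,-0.029,-0.161],[0.177,-0.029,-0.161],[0.177,-0.029,-0.161],[0.177,-0.029,-0.161]],"turn":[[0,0,0],[0,0,0],[0,0,0],[0,0,0],[0,0,0],[0,0,0],[0,0,0],[0,0,0],[0,0,0],[0,0,0],[0,0,0],[0,0,0]],"grip":[1,1,1,1,1,1,1,1,1,1,1,1]}'
python3 -m crank '{"delta_pos":[[0,0,0],[0,0,0],[0,0,0],[0,0,0],[0,0,0],[0,0,0],[0,0,0],[0,0,0],[0,0,0],[0,0,0],[0,0,0],[0,0,0]],"turn":[[0,0,0],[0,0,0],[0,0,0],[0,0,0],[0,0,0],[0,0,0],[0,0,0],[0,0,0],[0,0,0],[0,0,0],[0,0,0],[0,0,0]],"grip":[1,0,0,0,0,0,0,0,0,0,0,0]}'
```

```text
clock: 8.27
tool_pos: [0.5769, -0.3014, 0.0203]
orientation: [145.7, 90.0, -129.6]
force: [-0.2, -0.1, 0.5]
opening: 0.0875
clock: 9.27
tool_pos: [0.5769, -0.3014, 0.0201]
orientation: [-105.0, 90.0, -20.3]
force: [0.7, -0.7, 1.1]
opening: 0.0406
```

```bash
python3 -m crank '{"delta_pos":[[-0.02,0,0],[-0.05,0,0],[-0.085,0,0.005],[-0.11,0.005,0.025],[-0.12,0.01,0.06],[-0.12,0.015,0.095],[-0.12,0.02,0.13],[-0.12,0.025,0.165],[-0.12,0.029,0.2],[-0.12,0.029,0.22],[-0.12,0.029,0.224],[-0.12,0.029,0.224]],"turn":[[0,0,0],[0,0,0],[0,0,0],[0,0,0],[0,0,0],[0,0,0],[0,0,0],[0,0,0],[0,0,0],[0,0,0],[0,0,0],[0,0,0]],"grip":[0,0,0,0,0,0,0,0,0,0,0,0]}'
python3 -m crank '{"delta_pos":[[0.02,0,0],[0.05,0,0],[0.08,0,0],[0.1,0,0],[0.108,0,0],[0.11,0,0],[0.11,0,0],[0.11,0,0]],"turn":[[0,0,0],[0,0,0],[0,0,0],[0,0,0],[0,0,0],[0,0,0],[0,0,0],[0,0,0]],"grip":[0,0,0,0,0,0,0,0]}'
python3 - <<'E'
from h import *
go(568,-75.5,26.2,-5.2); s=snapshot("scene"); cv2.imwrite("pics/s4.png",cv2.resize(s["pixels"][150:290,150:350],None,fx=3,fy=3,interpolation=cv2.INTER_CUBIC))
E
```

```text
clock: 10.27
tool_pos: [0.5681, -0.0741, 0.1397]
orientation: [86.9, 89.9, 171.6]
force: [0.0, -1.4, -2.8]
opening: 0.0406
clock: 10.93
tool_pos: [0.5696, -0.0759, 0.0312]
orientation: [-84.2, 89.9, 0.4]
force: [-0.3, 0.7, -1.8]
opening: 0.0407
clock 10.93 yaw 174.6 down [ 0.002  0.    -1.   ] shift [0.005  0.0016 0.0002] turn x -0.1571686708773825
```

View pics/s4.png

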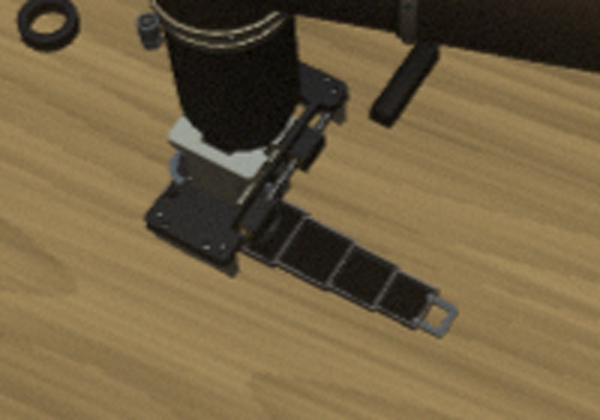

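The view is mostly the arm: it hides socket 4, and slots 1–3 and the loop at (440,312) are empty. The numbers agree, so I'm lowering and releasing.

```bash
python3 -m crank '{"delta_pos":[[0.002,0,0],[0.003,0,0],[0.004,0,0],[0.004,0,0],[0.004,0,0],[0.004,0,0],[0.004,0,0],[0.004,0,0],[0.004,0,0],[0.004,0,0],[0.004,0,0],[0.004,0,0]],"turn":[[0,0,0],[0,0,0],[0,0,0],[0,0,0],[0,0,0],[0,0,0],[0,0,0],[0,0,0],[0,0,0],[0,0,0],[0,0,0],[0,0,0]],"grip":[0,0,0,0,0,1,1,1,1,1,1,1]}'
python3 -m crank '{"delta_pos":[[0,0,0],[0,0,0],[-0.03,0,0],[-0.07,0,0],[-0.11,0,0],[-0.15,0,0],[-0.174,0,0],[-0.174,0,0]],"turn":[[0,0,0],[0,0,0],[0,0,0],[0,0,0],[0,0,0],[0,0,0],[0,0,0],[0,0,0]],"grip":[1,1,1,1,1,1,1,1]}'
python3 - <<'E'
from h import *
go(434,236.5,15,-5.2)
E
```

```text
clock: 11.98
tool_pos: [0.5686, -0.0756, 0.0261]
orientation: [-122.3, 90.0, -37.7]
force: [0.7, -0.3, -0.4]
opening: 0.0815
clock: 12.65
tool_pos: [0.5717, -0.0756, 0.2069]
orientation: [-83.0, 89.4, 1.7]
force: [0.9, 0.1, -0.7]
opening: 0.0874
clock 12.65 yaw 174.7 down [ 0.01  0.   -1.  ] shift [0.1905 0.1679 0.2978] turn x -0.08984674279872706
```

```bash
python3 -m crank '{"delta_pos":[[0,0.018,0.035],[0,0.036,0.07],[0,0.055,0.105],[0,0.075,0.14],[0,0.095,0.175],[0,0.115,0.21],[0,0.133,0.245],[0,0.15,0.275],[0,0.162,0.298],[0.02,0.162,0.298],[0.04,0.162,0.298],[0.04,0.162,0.298]],"turn":[[0,0,0],[0,0,0],[0,0,0],[0,0,0],[0,0,0],[0,0,0],[0,0,0],[0,0,0],[0,0,0],[0,0,0],[0,0,0],[0,0,0]],"grip":[1,1,1,1,1,1,1,1,1,1,1,1]}'
python3 - <<'E'
from h import *
go(434,236.5,16,-5.2)
s=snapshot("scene"); P=world(s)
for x,y,h in((.562,-.138,.06),(.568,-.0755,.053)):
    m=(P[...,2]>h-.008)&(P[...,2]<.08)&(np.hypot(P[...,0]-x,P[...,1]-y)<.03); q=P[m]
    print(len(q),np.percentile(q[:,2],90) if len(q) else 0,cv2.minEnclosingCircle((q[q[:,2]>h-.004][:,:2]*1000).astype(np.float32)))
E
```

```text
clock: 13.65
tool_pos: [0.4328, 0.2353, 0.1568]
orientation: [132.9, 89.7, -142.4]
force: [-0.9, -0.7, 0.1]
opening: 0.087
clock 13.65 yaw 174.7 down [-0.004 -0.003 -1.   ] shift [ 0.1408 -0.0016  0.0018] turn x -0.11288885174064944
253 0.06394283888916208 ((563.1947021484375, -137.4767608642578), 25.203136444091797)
188 0.05704794367495588 ((568.5890502929688, -76.12430572509766), 21.40418243408203)
```

Sockets 4 and 5 are seated. Next is socket 3.

```bash
python3 -m crank '{"delta_pos":[[0.03,0,0],[0.07,0,0],[0.105,0,0],[0.13,0,0],[0.142,0,0],[0.144,0,0],[0.144,0,0],[0.144,0,0],[0.144,0,0],[0.144,0,0],[0.144,0,0],[0.144,0,0]],"turn":[[0,0,0],[0,0,0],[0,0,0],[0,0,0],[0,0,0],[0,0,0],[0,0,0],[0,0,0],[0,0,0],[0,0,0],[0,0,0],[0,0,0]],"grip":[1,1,1,1,1,1,1,0.3,0,0,0,0]}'
python3 -m crank '{"delta_pos":[[0,0,0],[0,0,0],[0,0,0],[0,0,0],[0,0,0],[0,0,0],[0,0,0],[0,0,0]],"turn":[[0,0,0],[0,0,0],[0,0,0],[0,0,0],[0,0,0],[0,0,0],[0,0,0],[0,0,0]],"grip":[0,0,0,0,0,0,0,0]}'
```

```text
clock: 14.7
tool_pos: [0.4353, 0.2366, 0.0168]
orientation: [-34.5, 89.9, 50.2]
force: [-0.7, 0.1, 0.3]
opening: 0.0596
clock: 15.37
tool_pos: [0.4349, 0.2361, 0.016]
orientation: [131.9, 90.0, -143.5]
force: [-2.6, 0.0, 2.7]
opening: 0.0334
```

```bash
python3 -m crank '{"delta_pos":[[-0.02,0,0],[-0.05,0,0],[-0.085,-0.01,-0.01],[-0.105,-0.03,-0.04],[-0.105,-0.05,-0.073],[-0.105,-0.073,-0.107],[-0.105,-0.095,-0.14],[-0.105,-0.117,-0.173],[-0.105,-0.138,-0.206],[-0.105,-0.155,-0.233],[-0.105,-0.161,-0.243],[-0.105,-0.161,-0.243]],"turn":[[0,0,0],[0,0,0],[0,0,0],[0,0,0],[0,0,0],[0,0,0],[0,0,0],[0,0,0],[0,0,0],[0,0,0],[0,0,0],[0,0,0]],"grip":[0,0,0,0,0,0,0,0,0,0,0,0]}'
python3 -m crank '{"delta_pos":[[0.02,0,0],[0.05,0,0],[0.075,0,0],[0.09,0,0],[0.094,0,0],[0.094,0,0],[0.094,0,0],[0.094,0,0]],"turn":[[0,0,0],[0,0,0],[0,0,0],[0,0,0],[0,0,0],[0,0,0],[0,0,0],[0,0,0]],"grip":[0,0,0,0,0,0,0,0]}'
python3 - <<'E'
from h import *
go(572.2,-20.3,22,-5.2)
E
```

```text
clock: 16.37
tool_pos: [0.5733, -0.0233, 0.1202]
orientation: [126.4, 89.9, -149.2]
force: [0.7, 0.8, -1.3]
opening: 0.0334
clock: 17.03
tool_pos: [0.5737, -0.0201, 0.0284]
orientation: [-73.1, 89.9, 11.6]
force: [0.3, 0.2, -1.5]
opening: 0.0332
clock 17.03 yaw 174.7 down [ 0.002  0.    -1.   ] shift [ 0.0064  0.0014 -0.0003] turn x -0.10239632050692649
```

```bash
python3 -m crank '{"delta_pos":[[0.002,0,0],[0.004,0,0],[0.005,0,0],[0.005,0,0],[0.005,0,0],[0.005,0,0],[0.005,0,0],[0.005,0,0],[0.005,0,0],[0.005,0,0],[0.005,0,0],[0.005,0,0]],"turn":[[0,0,0],[0,0,0],[0,0,0],[0,0,0],[0,0,0],[0,0,0],[0,0,0],[0,0,0],[0,0,0],[0,0,0],[0,0,0],[0,0,0]],"grip":[0,0,0,0,0,1,1,1,1,1,1,1]}'
python3 -m crank '{"delta_pos":[[0,0,0],[0,0,0],[-0.03,0,0],[-0.07,0,0],[-0.11,0,0],[-0.138,0,0],[-0.138,0,0],[-0.138,0,0]],"turn":[[0,0,0],[0,0,0],[0,0,0],[0,0,0],[0,0,0],[0,0,0],[0,0,0],[0,0,0]],"grip":[1,1,1,1,1,1,1,1]}'
python3 - <<'E'
from h import *
go(554,266.3,12,-5.2); print(get_obs()["tool_pos"])
E
```

```text
clock: 18.03
tool_pos: [0.5727, -0.0207, 0.0221]
orientation: [-90.9, 90.0, -6.3]
force: [-0.3, -0.3, -0.3]
opening: 0.0743
clock: 18.7
tool_pos: [0.5738, -0.0204, 0.1624]
orientation: [-67.8, 89.7, 16.9]
force: [-0.1, -0.5, -0.3]
opening: 0.0878
clock 18.7 yaw 174.7 down [ 0.004  0.001 -1.   ] shift [0.1507 0.047  0.2833] turn x -0.14130646321362406
[ 0.57379706 -0.02036456  0.16238406]
```

```bash
python3 -m crank '{"delta_pos":[[0,0.006,0.035],[0,0.012,0.075],[0,0.018,0.115],[0,0.024,0.155],[0,0.03,0.195],[0,0.037,0.235],[0,0.043,0.27],[0,0.045,0.284],[0.02,0.045,0.284],[0.04,0.045,0.284],[0.05,0.045,0.284],[0.05,0.045,0.284]],"turn":[[0,0,0],[0,0,0],[0,0,0],[0,0,0],[0,0,0],[0,0,0],[0,0,0],[0,0,0],[0,0,0],[0,0,0],[0,0,0],[0,0,0]],"grip":[1,1,1,1,1,1,1,1,1,1,1,1]}'
python3 -m crank '{"delta_pos":[[0.03,0,0],[0.06,0,0],[0.085,0,0],[0.096,0,0],[0.098,0,0],[0.098,0,0],[0.098,0,0],[0.098,0,0],[0.098,0,0],[0.098,0,0],[0.098,0,0],[0.098,0,0]],"turn":[[0,0,0],[0,0,0],[0,0,0],[0,0,0],[0,0,0],[0,0,0],[0,0,0],[0,0,0],[0,0,0],[0,0,0],[0,0,0],[0,0,0]],"grip":[1,1,1,1,1,1,1,0,0,0,0,0]}'
python3 -m crank '{"delta_pos":[[0,0,0],[0,0,0],[0,0,0],[0,0,0],[0,0,0],[0,0,0],[0,0,0],[0,0,0],[0,0,0]],"turn":[[0,0,0],[0,0,0],[0,0,0],[0,0,0],[0,0,0],[0,0,0],[0,0,0],[0,0,0],[0,0,0]],"grip":[0,0,0,0,0,0,0,0,0]}'
```

```text
clock: 19.7
tool_pos: [0.5525, 0.2646, 0.1065]
orientation: [133.0, 89.6, -142.3]
force: [-0.4, -1.4, 1.0]
opening: 0.0878
clock: 20.7
tool_pos: [0.5545, 0.2664, 0.0125]
orientation: [-43.9, 90.0, 40.8]
force: [-0.4, -0.5, -0.7]
opening: 0.0599
clock: 21.45
tool_pos: [0.5543, 0.2662, 0.012]
orientation: [130.5, 90.0, -144.9]
force: [-0.8, 0.6, 0.4]
opening: 0.0274
```

```bash
python3 -m crank '{"delta_pos":[[-0.02,0,0],[-0.05,0,0],[-0.085,-0.003,-0.01],[-0.105,-0.01,-0.04],[-0.105,-0.015,-0.073],[-0.105,-0.022,-0.107],[-0.105,-0.028,-0.14],[-0.105,-0.034,-0.173],[-0.105,-0.04,-0.206],[-0.105,-0.043,-0.228],[-0.105,-0.0445,-0.2345],[-0.105,-0.0445,-0.2345]],"turn":[[0,0,0],[0,0,0],[0,0,0],[0,0,0],[0,0,0],[0,0,0],[0,0,0],[0,0,0],[0,0,0],[0,0,0],[0,0,0],[0,0,0]],"grip":[0,0,0,0,0,0,0,0,0,0,0,0]}'
python3 -m crank '{"delta_pos":[[0.02,0,0],[0.05,0,0],[0.075,0,0],[0.09,0,0],[0.094,0,0],[0.094,0,0],[0.094,0,0],[0.094,0,0]],"turn":[[0,0,0],[0,0,0],[0,0,0],[0,0,0],[0,0,0],[0,0,0],[0,0,0],[0,0,0]],"grip":[0,0,0,0,0,0,0,0]}'
python3 - <<'E'
from h import *
go(577,28.5,18,-5.2)
E
```

```text
clock: 22.45
tool_pos: [0.5767, 0.0269, 0.117]
orientation: [113.4, 90.0, -162.0]
force: [0.1, -0.3, -1.4]
opening: 0.0276
clock: 23.12
tool_pos: [0.5779, 0.0294, 0.0244]
orientation: [-68.9, 89.9, 15.8]
force: [-0.3, -0.0, -0.4]
opening: 0.0273
clock 23.12 yaw 174.7 down [ 0.002  0.001 -1.   ] shift [ 0.0064  0.0008 -0.001 ] turn x -0.09865792767192261
```

```bash
python3 -m crank '{"delta_pos":[[0.002,0,0],[0.004,0,0],[0.005,0,0],[0.005,0,0],[0.005,0,0],[0.005,0,0],[0.005,0,0],[0.005,0,0],[0.005,0,0],[0.005,0,0],[0.005,0,0],[0.005,0,0]],"turn":[[0,0,0],[0,0,0],[0,0,0],[0,0,0],[0,0,0],[0,0,0],[0,0,0],[0,0,0],[0,0,0],[0,0,0],[0,0,0],[0,0,0]],"grip":[0,0,0,0,0,1,1,1,1,1,1,1]}'
python3 -m crank '{"delta_pos":[[0,0,0],[0,0,0],[-0.03,0,0],[-0.07,0,0],[-0.11,0,0],[-0.142,0,0],[-0.142,0,0],[-0.142,0,0]],"turn":[[0,0,0],[0,0,0],[0,0,0],[0,0,0],[0,0,0],[0,0,0],[0,0,0],[0,0,0]],"grip":[1,1,1,1,1,1,1,1]}'
python3 - <<'E'
from h import *
go(426,-265.5,12,-5.2); print(get_obs()["tool_pos"])
E
```

```text
clock: 24.12
tool_pos: [0.5768, 0.0286, 0.0181]
orientation: [131.3, 90.0, -144.1]
force: [0.8, -0.5, -0.2]
opening: 0.0684
clock: 24.78
tool_pos: [0.578, 0.0291, 0.1626]
orientation: [-63.5, 89.7, 21.2]
force: [0.4, 0.0, -1.2]
opening: 0.0877
clock 24.78 yaw 174.7 down [ 0.005  0.002 -1.   ] shift [ 0.1494  0.1246 -0.3078] turn x -0.14274003310896433
[0.5780215  0.02908321 0.16264156]
```

```bash
python3 -m crank '{"delta_pos":[[0,0.014,-0.035],[0,0.028,-0.07],[0,0.042,-0.105],[0,0.056,-0.14],[0,0.07,-0.175],[0,0.085,-0.21],[0,0.098,-0.245],[0,0.11,-0.275],[0,0.12,-0.3],[0,0.123,-0.307],[0,0.123,-0.307],[0,0.123,-0.307]],"turn":[[0,0,0],[0,0,0],[0,0,0],[0,0,0],[0,0,0],[0,0,0],[0,0,0],[0,0,0],[0,0,0],[0,0,0],[0,0,0],[0,0,0]],"grip":[0.6,0.6,0.6,0.6,0.6,0.6,0.6,0.6,0.6,0.6,0.6,0.6]}'
python3 - <<'E'
from h import *
s=snapshot("wrist"); cv2.imwrite("pics/w5.png",s["pixels"]); P=world(s)
m=(P[...,2]>.028)&(P[...,2]<.045)&(np.hypot(P[...,0]-.426,P[...,1]+.266)<.03); q=P[m]
print(len(q),cv2.minEnclosingCircle((q[:,:2]*1000).astype(np.float32)))
go(426,-265.5,10,-5.2); print(get_obs()["tool_pos"])
E
```

```text
clock: 25.78
tool_pos: [0.4251, -0.2656, 0.1592]
orientation: [76.0, 89.9, 160.6]
force: [-0.1, 0.7, 1.1]
opening: 0.0526
440 ((426.0668029785156, -270.09716796875), 10.895176887512207)
clock 25.83 yaw 174.6 down [-0.001  0.    -1.   ] shift [ 0.1494 -0.0007 -0.0003] turn x -0.1735101004832984
[ 0.42554886 -0.26521264  0.15935231]
```

View pics/w5.png

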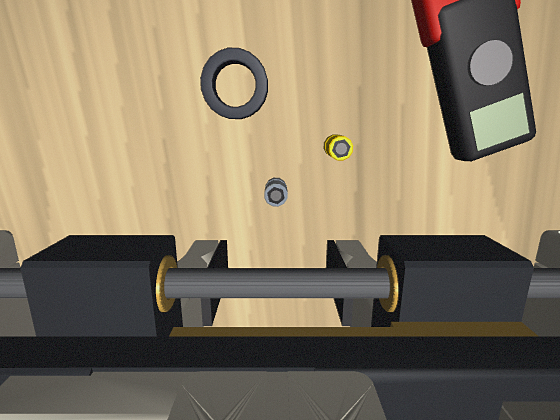

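The wrist view shows the grey socket_1 centred at (276,193) and the yellow look-alike at (341,147), clear of the right-hand finger. The wrist measurement gives y = -270 and the scene gave -266, so I'll aim at -268.

```bash
python3 -m crank '{"delta_pos":[[0.03,0,-0.003],[0.07,0,-0.003],[0.105,0,-0.003],[0.135,0,-0.003],[0.147,0,-0.003],[0.149,0,-0.003],[0.149,0,-0.003],[0.149,0,-0.003],[0.149,0,-0.003],[0.149,0,-0.003],[0.149,0,-0.003],[0.149,0,-0.003]],"turn":[[0,0,0],[0,0,0],[0,0,0],[0,0,0],[0,0,0],[0,0,0],[0,0,0],[0,0,0],[0,0,0],[0,0,0],[0,0,0],[0,0,0]],"grip":[0.6,0.6,0.6,0.6,0.6,0.6,0.6,0,0,0,0,0]}'
python3 -m crank '{"delta_pos":[[0,0,0],[0,0,0],[0,0,0],[0,0,0],[0,0,0],[0,0,0]],"turn":[[0,0,0],[0,0,0],[0,0,0],[0,0,0],[0,0,0],[0,0,0]],"grip":[0,0,0,0,0,0]}'
```

```text
clock: 26.83
tool_pos: [0.4259, -0.2687, 0.0118]
orientation: [-94.6, 89.9, -9.9]
force: [-0.8, -0.1, 0.4]
opening: 0.0247
clock: 27.33
tool_pos: [0.4258, -0.2687, 0.0117]
orientation: [-103.8, 90.0, -19.1]
force: [-0.9, 1.1, 6.8]
opening: 0.0215
```

```bash
python3 -m crank '{"delta_pos":[[-0.02,0,0],[-0.05,0,0],[-0.085,0,0],[-0.115,-0.01,0.02],[-0.13,-0.02,0.05],[-0.13,-0.03,0.085],[-0.13,-0.042,0.12],[-0.13,-0.055,0.157],[-0.13,-0.068,0.194],[-0.13,-0.081,0.231],[-0.13,-0.094,0.268],[-0.13,-0.107,0.305]],"turn":[[0,0,0],[0,0,0],[0,0,0],[0,0,0],[0,0,0],[0,0,0],[0,0,0],[0,0,0],[0,0,0],[0,0,0],[0,0,0],[0,0,0]],"grip":[0,0,0,0,0,0,0,0,0,0,0,0]}'
python3 -m crank '{"delta_pos":[[0,-0.01,0.03],[0,-0.016,0.045],[0,-0.016,0.048],[0,-0.016,0.048],[0.02,-0.016,0.048],[0.05,-0.016,0.048],[0.08,-0.016,0.048],[0.1,-0.016,0.048],[0.115,-0.016,0.048],[0.118,-0.016,0.048],[0.118,-0.016,0.048],[0.118,-0.016,0.048]],"turn":[[0,0,0],[0,0,0],[0,0,0],[0,0,0],[0,0,0],[0,0,0],[0,0,0],[0,0,0],[0,0,0],[0,0,0],[0,0,0],[0,0,0]],"grip":[0,0,0,0,0,0,0,0,0,0,0,0]}'
python3 - <<'E'
from h import *
go(581,71.5,17.5,-5.2)
E
```

```text
clock: 28.33
tool_pos: [0.5607, 0.027, 0.1411]
orientation: [-7.2, 90.0, 77.4]
force: [1.5, -1.0, -1.1]
opening: 0.0212
clock: 29.33
tool_pos: [0.5811, 0.0708, 0.0239]
orientation: [-79.3, 90.0, 5.4]
force: [0.3, -0.6, -0.3]
opening: 0.0209
clock 29.33 yaw 174.6 down [ 0.001  0.    -1.   ] shift [0.0064 0.0002 0.0007] turn x -0.17786051229282407
```

Lower 6 mm and release. Then lift and retreat a little to +y for the final look.

```bash
python3 -m crank '{"delta_pos":[[0.002,0,0],[0.004,0,0],[0.006,0,0],[0.006,0,0],[0.006,0,0],[0.006,0,0],[0.006,0,0],[0.006,0,0],[0.006,0,0],[0.006,0,0],[0.006,0,0],[0.006,0,0]],"turn":[[0,0,0],[0,0,0],[0,0,0],[0,0,0],[0,0,0],[0,0,0],[0,0,0],[0,0,0],[0,0,0],[0,0,0],[0,0,0],[0,0,0]],"grip":[0,0,0,0,0,0.7,0.7,0.7,0.7,0.7,0.7,0.7]}'
python3 -m crank '{"delta_pos":[[0,0,0],[-0.03,0,0],[-0.07,0,0],[-0.11,0,0],[-0.15,0,0],[-0.2,0,0.03],[-0.22,0,0.07],[-0.22,0,0.11],[-0.22,0,0.14],[-0.22,0,0.14],[-0.22,0,0.14],[-0.22,0,0.14]],"turn":[[0,0,0],[0,0,0],[0,0,0],[0,0,0],[0,0,0],[0,0,0],[0,0,0],[0,0,0],[0,0,0],[0,0,0],[0,0,0],[0,0,0]],"grip":[1,1,1,1,1,1,1,1,1,1,1,1]}'
python3 - <<'E'
from h import *
S=[(.581,.0715,40),(.577,.0285,44),(.572,-.0203,49),(.568,-.0755,55),(.562,-.138,62)]
for n in("scene","wrist"):
    s=snapshot(n); P=world(s); cv2.imwrite(f"pics/f_{n}.png",s["pixels"] if n=="wrist" else cv2.resize(s["pixels"][150:290,150:350],None,fx=3,fy=3,interpolation=cv2.INTER_CUBIC))
    for x,y,h in S:
        q=P[(P[...,2]*1000>h-4)&(P[...,2]*1000<h+8)&(np.hypot(P[...,0]-x,P[...,1]-y)<.032)]
        if len(q)>5:
            c,r=cv2.minEnclosingCircle((q[:,:2]*1000).astype(np.float32)); print(n,(x*1000,y*1000),"found",np.round(c,1),round(2*r,1),"top",np.median(q[:,2]*1000).round(1),"want",h)
    if n=="scene":t,f,c=fit_tray(s,(570,-40,84.8));print(t)
E
```

```text
clock: 30.33
tool_pos: [0.5808, 0.0714, 0.017]
orientation: [114.7, 90.0, -160.6]
force: [-0.3, 0.1, -0.4]
opening: 0.0593
clock: 31.33
tool_pos: [0.5934, 0.211, 0.2366]
orientation: [125.8, 89.9, -149.5]
force: [-0.6, -0.4, -0.3]
opening: 0.088
scene (581.0, 71.5) found [583.1  60.8] 42.1 top 40.0 want 40
scene (577.0, 28.5) found [576.7  28.2] 29.4 top 44.0 want 44
scene (572.0, -20.299999999999997) found [573.  -20.1] 35.8 top 49.2 want 49
scene (568.0, -75.5) found [569.1 -77.7] 43.1 top 54.6 want 55
scene (562.0, -138.0) found [ 562.7 -137.4] 48.1 top 62.0 want 62
[569.1252971  -40.43316032  83.31208594]
wrist (581.0, 71.5) found [580.1  60.3] 41.6 top 39.1 want 40
wrist (577.0, 28.5) found [577.5  29.3] 27.3 top 43.1 want 44
```

View pics/f_scene.png

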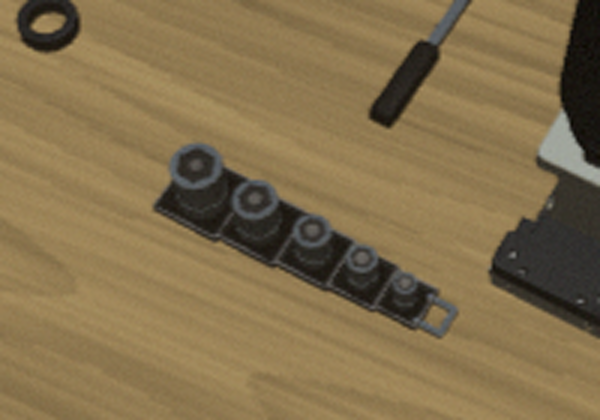

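View pics/f_wrist.png

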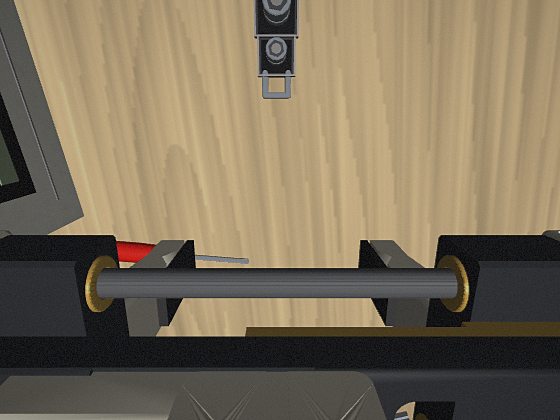

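All five stand in order, centred and upright, with socket_1 next to the loop at (403,285) in the scene crop. The odd slot_1 reading comes from a mask that also took in part of socket_2, so I'll remeasure it with a tighter mask as I hand in.

Run:
```python
from h import *
s=snapshot("scene"); P=world(s)
q=P[(P[...,2]>.036)&(P[...,2]<.046)&(np.hypot(P[...,0]-.581,P[...,1]-.0715)<.02)]
c,r=cv2.minEnclosingCircle((q[:,:2]*1000).astype(np.float32)); print(c,2*r,np.median(q[:,2]))
if np.hypot(c[0]-581,c[1]-71.5)<6: print(close_job(), get_obs()["clock"])
```

```text
(581.927978515625, 70.90208435058594) 22.582630157470703 0.03979166231013764
the job is handed in; nothing more can be done
the job is handed in; nothing more can be done
```

All five sockets are back in the tray in size order, smallest next to the loop. Each was set down to within about a millimetre of its floor and released. I handed the job in soon after the last placement, at about 31 s on the robot's clock. `close_job()` reports no verdict, so the result rests on my own checks.

- **Position:** the last scene pictures put every socket axis within about 3 mm of its compartment's centre; the limit is 12 mm.
- **Height:** every top is within about 1 mm of the height expected for a socket standing on its floor. The pictures show all five upright with the openings up.
- **Robot:** the gripper is fully open and clear of everything, and the yellow look-alike was not touched.

Some measurements disagreed:

- **Socket_1 in the tray:** my first check of it was wrong because it took in part of socket_2. With a tighter selection it came out at (582, 71) mm with a 22.6 mm diameter, about 1 mm from the slot.
- **Tray pose:** fits from the scene and wrist cameras differed by about 2.5 mm, so I used a value between them. A re-fit with the sockets standing in it turned the tray 1.4° from the earlier fits, probably because the sockets cover the floors.
- **Socket_1 on the bench:** the two cameras differed by 4 mm before the grasp. I aimed midway and the grip was good.

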